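# Tip the tube block out of the dry heater and set it on the cold plate

## Robot

A 7-joint arm with a two-finger parallel gripper is mounted at the origin on the work surface. World frame = base frame: x ahead of the robot, y to its left, z up, the work surface at z = 0. Lengths are in mm, angles in rad, forces in N, time in s.
With the tool pointing down it reaches from about 350 to 900 mm from the base axis. Payload 19.9 kg.
Tool frame: the origin (TCP) lies midway between the tips of the shut fingers; the grasp point (between the pads) lies 19 mm behind it (r.pinch_z is the distance from the TCP to the grasp point, in mm); z points along the fingers, y is the line along which they close (so a half turn about z gives the same grasp; the last joint's range is limited). The gripper opens to 85 mm and grips with 20 to 120 N. Pads are 22 mm wide; open, the fingers measure 114 mm over their backs; the gripper's body (76 mm by 85 mm) begins 54 mm behind the grasp point. The pads swing forward as they close: fully open they stand 13 mm farther back than shut.
Start: joints at [-1.27, 0.417, -0.01, 1.614, 0.005, 1.111, -0.053], TCP at [210.067, 588.62, 231.26] pointing down, gripper open.
Joint ranges: [-2.81, 2.81], [-0.39, 2.02], [-1.27, 1.25], [0.06, 2.57], [-1.19, 4.33], [0.19, 2], [-2.82, 2.82]. Speed limits (rad/s): [1.89, 1.89, 2.39, 2.39, 3.01, 3.01, 3.01].

## Interface

Orientations are given as a rotation vector (axis times angle).
In Python, from workcell import state, eyes, r gives the robot as it stands.
- The arm moves only by the tool carry_out, never from a script. Its argument "motion" is a list of rows, each an object with "travel": the shift along the tool's x, y, z in m, a list of three; "delta_rot": the turn, a rotation vector about the tool's x, y, z in degrees, a list of three; "claw": the opening in per cent of the stroke, from 0 (shut) to 100 (fully open). A call has 1 to 5 rows; each row is the pose to reach, as a shift and turn from the pose commanded when the call began, along the tool's axes at that moment; what a row does not reach only later rows make up. A row lasts 1/10 s, in which the tool goes at most 50 mm and 8.59 degrees, less where a joint would pass 70% of its speed; a pose out of reach is approached as far as the arm can. A call with a gripper value outside its range is refused whole. The fingers move at their own pace and stop on an object; "grip_force" is the grip in N (left out, the last holds). Time passes only in rows, so rows that repeat a pose let the fingers close. It gives the time, the measured TCP pose, the force, the opening and the grip force at its end, in the units of the state.
- state(): the state, without advancing time (a new reading comes with each control period).
- eyes.camera(name): name is "scene" or "top"; returns the picture (400x640x3 uint8, blue, green, red); there is no depth.
- eyes.camera_info(name): a dict with "camera_matrix" (3x3 intrinsics, pixels), "rvec" (rotation vector, rad) and "tvec" (3), from world to camera coordinates, as OpenCV has them. Camera axes: x right, y down, z forward; pixel columns grow to the right and rows downward; lengths in mm; the calibration is good to about 2 mm. A picture is of the moment at which its call begins. camera_info takes no time and is no camera call.
- r.hand_in(): hands the job in; it is judged then, once.
The state is a dict: "clock": time; "q": joint angles; "dq": joint speeds; "effort": joint torques, N m; "ee_pos": TCP position; "tool_rot": TCP orientation; "contact_force": force on the tool from outside, world axes, zero at the start; "torque": the same for the moment, N m; "width": finger opening in mm; "finger_force": force on a finger pad.
Only numpy, scipy, OpenCV 4.12 (cv2) and the standard library are available. Lean on these libraries where they do the work, as an engineer would, in place of code of your own. Each camera call takes 0.05 s, during which the arm holds its last target. There are 200 camera calls.

## Task

Get the aluminium tube block out of the heater: it lies flush in its well with no room for fingers, so press on its ends near the edge, feel which end gives, and follow that end down and outwards until the block rocks over and stays with its other end up. Take it by the raised end, lay it flat on the black rubber mat and let go; then take it again by its middle and set it, holes up, flat on the cold plate inside the four corner guides. Do not drop it, and leave the bottle, the tip box and the beaker alone.

Things in the scene. Friction and masses are not known exactly. Their poses are not given: they have to be found in the camera images.
- block: Bare aluminium tube block, 50 (x) x 100 (y) x 40 (z) mm, 0.35 to 0.65 kg, two rows of six shallow dark holes in its top. Origin: centre of its underside; y along its length, z out of the top. It starts level in the heater's well. Once tipped it rests at about 28 degrees by itself, the raised end's top edge about 20 mm above the well's rim.
- heater: Grey dry-block heater, fixed. Origin: on the bench under the well's centre. Well 56 (x) by 132 (y) mm, floor 36 mm above the bench; the level block's top is flush with the rim, gaps 3 mm along its sides and 16 mm at its ends. Housing from x = -120 to 40 and y = -78 to 78 mm, flat top at 76 mm; control panel on the -x side.
- well (a point): Centre of the well's mouth, at the rim. Under one end of the block (+y or -y, unknown) the floor is solid; under the other it falls away at 28 degrees from a ridge 6 mm beyond the block's middle. Press there, 8 to 14 mm from the end, with 1 to 3 N, and follow it 17 mm down and 14 mm outward as it turns about the ridge (straight down it sticks to the fingers): past some 20 degrees it falls over.
- mat: Black rubber mat fixed on the bench, 130 (x) x 160 (y) mm, 2 mm thick. Origin: centre of its underside.
- cold_plate: Cold plate, fixed: white base 100 (x) x 150 (y) mm, aluminium top 20 mm above the bench. Four L-shaped white corner guides, 22 mm high above that top, enclose 57 (x) x 107 (y) mm; the middle 76 mm of the long (y) sides is open for fingers. Origin: centre of its underside. The block may go in either way round.
- wash_bottle: White plastic bottle, 64 mm across, 170 mm high, loose. Origin: centre of its underside. Leave alone.
- tip_box: Clear and purple pipette-tip box, 75 x 110 x 60 mm, loose. Origin: centre of its underside. Leave alone.
- beaker: Small glass beaker, 60 mm across, 75 mm high, loose. Origin: centre of its underside. Leave alone.
Mind the look-alikes: they are no part of the job. Leave any red look-alike of the cold_plate alone.

How it is judged:
By the outcome, as a careful person would: the job done as asked, in the order asked, and still so for the second after the job is handed in, with the robot touching nothing.
It also fails if it takes over 72 s, if anything falls off the work surface, if the arm or the gripper's body presses on something with over 40 N, if the wrist force passes 120 N, or if a joint passes its speed limit or range.

## Working session

There is one attempt and no reset: what is moved stays moved. The work goes in short steps, Python scripts to look and compute and a tool call to move; the robot and the scene stay as the last step left them, time stands still between calls to the robot, and variables do not carry over. Pictures are saved under pics/ and viewed, at most 10 in all, crops included, and the job is handed in when it is done.

Besides the shell and the picture viewer there is one more tool, called after "Request:" in YAML: its name, and indented under it one key for each argument. carry_out: Moves the arm, as the interface text tells. Its arguments: {"type":"object","properties":{"motion":{"type":"array","items":{"type":"object","properties":{"travel":{"type":"array","items":{"type":"number"}},"delta_rot":{"type":"array","items":{"type":"number"}},"claw":{"type":"number"}}}},"grip_force":{"type":"number"}},"required":["motion"]}

```bash
ls; mkdir -p pics
python3 - <<'E'
from workcell import state, eyes, r
import cv2
for n in ("scene","top"):
    cv2.imwrite(f"pics/{n}0.png",eyes.camera(n)); i=eyes.camera_info(n); print(n,i)
s=state(); print(s["ee_pos"],s["tool_rot"],s["contact_force"],s["width"],s["clock"])
E
```

```text
pics
scene {'camera_matrix': array([[429.90184804,   0.        , 312.4728598 ],
       [  0.        , 429.90184804, 201.53536645],
       [  0.        ,   0.        ,   1.        ]]), 'rvec': array([ 1.73841402,  2.08810483, -0.60000396]), 'tvec': array([ 101.44157262, -401.82999935, 1403.65953343])}
top {'camera_matrix': array([[481.27047041,   0.        , 322.99315765],
       [  0.        , 481.27047041, 193.3738162 ],
       [  0.        ,   0.        ,   1.        ]]), 'rvec': array([ 2.21893565, -2.16886844,  0.11444186]), 'tvec': array([ -26.25930596,  562.49222112, 1085.64171514])}
[209.9675522  588.35055962 230.74524459] [-5.35735717e-01 -3.09547456e+00  1.67284738e-03] [-0.07943249 -0.20234373  0.92885967] 85.17101254895385 0.1
```

View pics/top0.png

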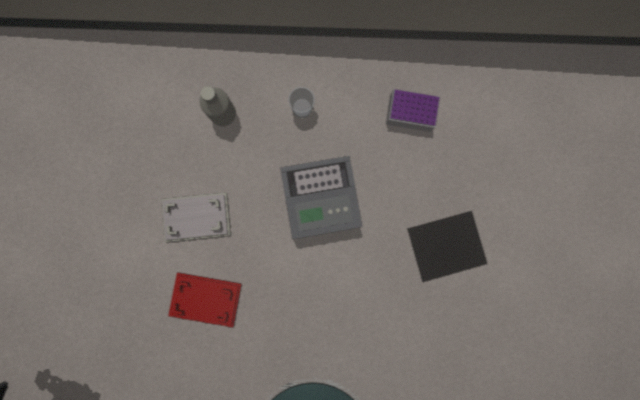

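View pics/scene0.png

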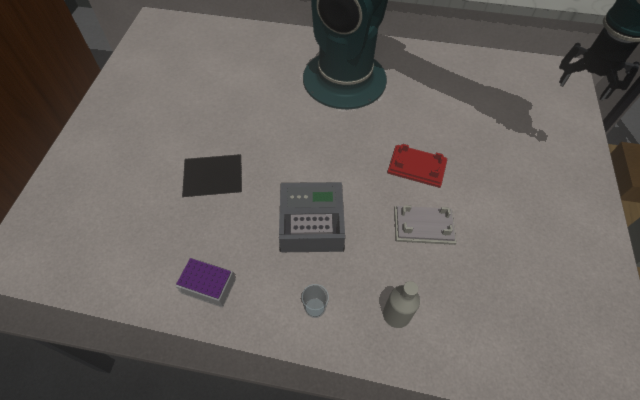

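The top view shows the aluminium block in the heater at (319,180), and nothing else looks like it. There are two candidates for the cold plate: white at (197,217) and the red look-alike at (205,300). I choose the white one. The mat is at (447,246), and the bottle (213,102), beaker (302,104) and tip box (414,109) are to be avoided.

```bash
cat > h.py <<'E'
import numpy as np, cv2
from scipy.spatial.transform import Rotation as R
from workcell import state, eyes, r
def cast(n,px,z):
    i=eyes.camera_info(n); Rm=cv2.Rodrigues(i["rvec"])[0]; t=i["tvec"]
    p=np.c_[np.asarray(px,float).reshape(-1,2),np.ones(len(np.reshape(px,(-1,2))))]
    d=p@np.linalg.inv(i["camera_matrix"]).T@Rm; c=-Rm.T@t
    return c+d*((z-c[2])/d[:,2])[:,None]
def rect(n,mask,roi,z):
    x0,y0,x1,y1=roi; m=np.zeros_like(mask); m[y0:y1,x0:x1]=mask[y0:y1,x0:x1]
    cs,_=cv2.findContours(m,cv2.RETR_EXTERNAL,cv2.CHAIN_APPROX_NONE); c=max(cs,key=cv2.contourArea)
    W=cast(n,c.reshape(-1,2),z)[:,:2].astype(np.float32)
    (cx,cy),(w,h),a=cv2.minAreaRect(W)
    if w>h: w,h,a=h,w,a+90   # h = long side; a+90 its direction
    a=(a+180)%180; a=a-180 if a>90 else a
    return round(cx,1),round(cy,1),round(w,1),round(h,1),round(a,2)
E
python3 - <<'E'
from h import *
T=cv2.imread("pics/top0.png");S=cv2.imread("pics/scene0.png")
g=cv2.cvtColor(T,cv2.COLOR_BGR2GRAY);gs=cv2.cvtColor(S,cv2.COLOR_BGR2GRAY)
K=np.ones((5,5),np.uint8)
def M(x): return x.astype(np.uint8)*255
print("gray",g[180,316:322],g[217,197],g[217,140],g[246,447])
bt=cv2.morphologyEx(M(g>115),cv2.MORPH_CLOSE,K); bs=cv2.morphologyEx(M(gs>115),cv2.MORPH_CLOSE,K)
print("block top",rect("top",bt,(290,164,345,196),76),"scene",rect("scene",bs,(286,212,338,236),76))
print("mat top",rect("top",M(g<60),(395,200,500,290),2),"scene",rect("scene",M(gs<60),(170,140,255,205),2))
hs=cv2.cvtColor(T,cv2.COLOR_BGR2HSV)
a=T[140:260,150:370]; cv2.imwrite("pics/crop1.png",np.vstack([cv2.resize(T[155:205,275:365],(720,300),interpolation=2)[:290],cv2.resize(T[185:250,150:245],(720,300),interpolation=2)[:300]]))
E
```

```text
gray [133 134 136 132 133 130] 127 121 46
block top (589.8, -0.5, 48.3, 96.8, 11.27) scene (591.4, 1.6, 46.7, 96.8, 10.49)
mat top (448.1, -306.6, 126.2, 155.2, 16.51) scene (451.1, -304.0, 127.0, 156.8, 16.46)
```

View pics/crop1.png

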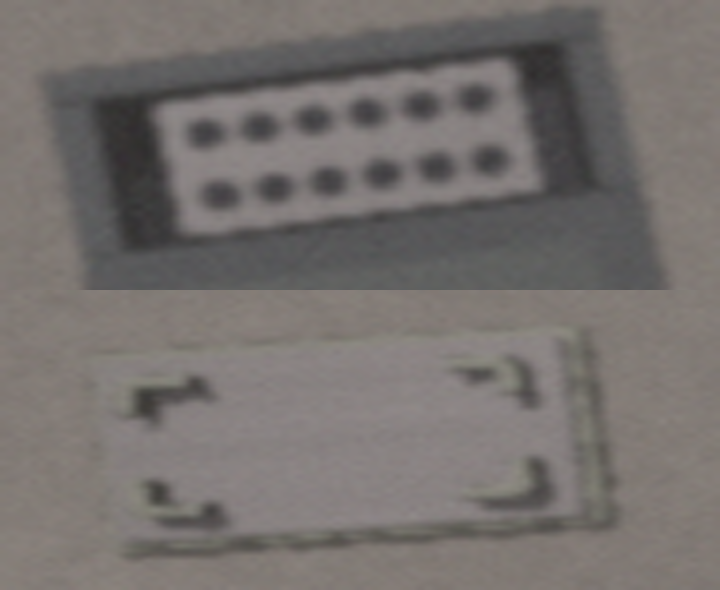

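The crop shows the block with its 2x6 holes and dark end gaps, and the white plate with four L guides. The plate's edges are faint, so I'll look at it contrast-enhanced in both views.

Run:
```python
from h import *
o=[]
for f,(x0,y0) in (("top",(155,185)),("scene",(385,195))):
    I=cv2.imread(f"pics/{f}0.png")[y0:y0+60,x0:x0+80]
    I=cv2.GaussianBlur(I,(3,3),0); I=np.clip((I.astype(float)-80)*4-0,0,255) .astype(np.uint8) if 0 else cv2.normalize(I,None,0,255,cv2.NORM_MINMAX)
    I=cv2.LUT(I,np.clip((np.arange(256)-90)*1.9,0,255).astype(np.uint8))
    B=cv2.resize(I,(400*1,300),interpolation=2); o.append(cv2.resize(I,(800,600),interpolation=2)[:,:])
cv2.imwrite("pics/c2.png",np.hstack([cv2.resize(x,(400,300)) for x in o]))
cv2.imwrite("pics/c2t.png",o[0])
```

```text
(no output)
```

View pics/c2t.png

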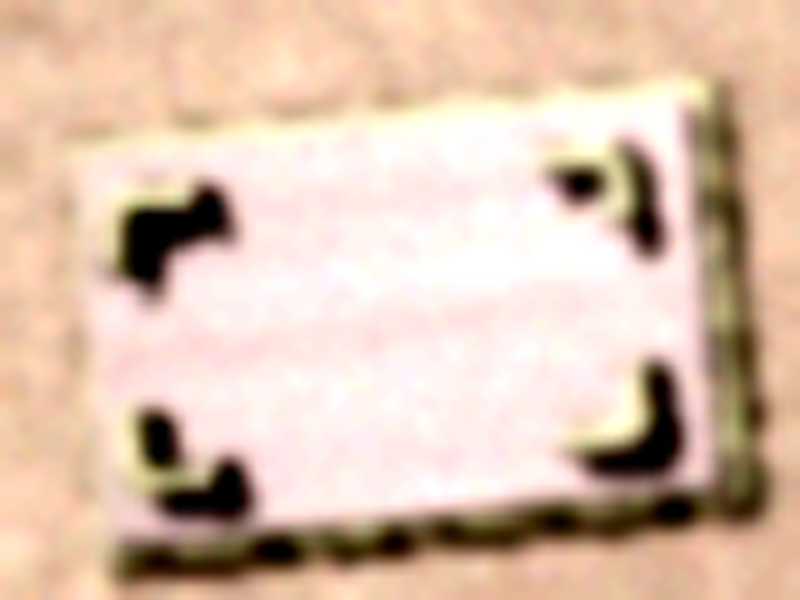

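View pics/c2.png

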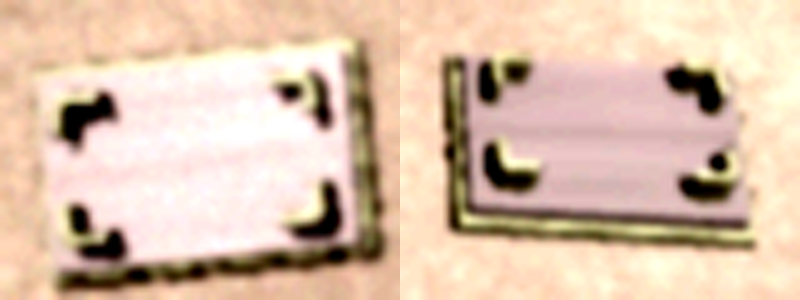

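The top view (10x) shows the plate face corners at about (75,152), (690,105), (712,482) and (110,530), with the side walls visible at right and bottom. The scene view agrees.

Run:
```python
from h import *
def info(n,p):
    W=cast(n,p,20)[:,:2]; c=W.mean(0); L=(W[0]+W[3]-W[1]-W[2])/2; 
    print(n,W.round(1).tolist(),c.round(1),"len",np.linalg.norm(L).round(1),"ang",np.degrees(np.arctan2(-L[0],L[1])).round(1),"wid",np.linalg.norm((W[0]+W[1]-W[2]-W[3])/2).round(1))
t=np.array([[75,152],[690,105],[712,482],[110,530]])/10+[155,185]-.45
info("top",t)
s=np.array([[470-400,58],[735-400,60],[747-400,222],[470-400,207]])/5+[385,195]-.4
info("scene",s)
# guides: dark+light marks in top, bounding of dark pixels
a=cv2.imread("pics/top0.png")
b=a.astype(int); m=((b[...,0]-b[...,2])>-2)
# face mask by bluish-ness
d=cv2.GaussianBlur(a,(5,5),0).astype(int)
print("bg b-r",(d[217,140,0]-d[217,140,2]),"face",(d[217,190,0]-d[217,190,2]))
m=((d[...,0]-d[...,2])>-6).astype(np.uint8)*255; m=cv2.morphologyEx(m,cv2.MORPH_CLOSE,np.ones((7,7)))
print(rect("top",m,(150,180,245,255),20))
s=cv2.GaussianBlur(cv2.imread("pics/scene0.png"),(5,5),0).astype(int)
print("sc",s[180,480],s[222,425])
i=state(); Rm=R.from_rotvec(i["tool_rot"]).as_matrix(); print(Rm.round(3))
```

```text
top [[539.7, 353.8], [553.8, 214.5], [467.8, 206.3], [454.0, 341.8]] [503.8 279.1] len 138.1 ang 5.8 wid 86.5
scene [[471.2, 211.3], [447.3, 347.2], [542.1, 354.1], [558.8, 217.9]] [504.8 282.6] len 137.6 ang -171.5 wid 91.5
bg b-r -11 face -6
(461.4, 319.6, 6.8, 15.8, 1.23)
sc [119 123 130] [119 119 125]
[[-0.942  0.336 -0.   ]
 [ 0.336  0.942 -0.001]
 [-0.    -0.001 -1.   ]]
```

```bash
cat >> h.py <<'E'
def go(pos,ang,tilt=0,tax="y"):
    """tool pointing down, tool x at world angle ang (deg), then turned by tilt about own axis tax"""
    s=state(); R0=R.from_rotvec(s["tool_rot"]); a=np.radians(ang)
    X=[np.cos(a),np.sin(a),0]; Z=[0,0,-1]; Rt=R.from_matrix(np.c_[X,np.cross(Z,X),Z])*R.from_euler(tax,tilt,degrees=True)
    t=R0.inv().apply(np.array(pos)-s["ee_pos"])/1000; w=(R0.inv()*Rt).as_rotvec(degrees=True)
    print("travel",t.round(4).tolist(),"rot",w.round(2).tolist(),"dist",np.linalg.norm(t).round(3)); return t,w
def st():
    s=state(); print("t",round(s["clock"],2),"p",np.round(s["ee_pos"],1),"F",np.round(s["contact_force"],2),"w",round(s["width"],1),"q",np.round(s["q"],2))
E
python3 -c "
from h import *
st();go([583.4,37.8,130],100.9)
for n,p,z in (('bottle',[213,110],0),('beaker',[302,110],0),('tip',[414,112],50)): print(n,cast('top',p,z).round(0))"
```

```text
t 0.1 p [210.  588.4 230.7] F [-0.08 -0.2   0.93] w 85.2 q [-1.27  0.42 -0.01  1.61  0.    1.11 -0.05]
travel [-0.5367, -0.3929, 0.1012] rot [-0.05, 0.04, 59.46] dist 0.673
bottle [[756. 251.   0.]]
beaker [[762.  40.   0.]]
tip [[ 752. -217.   50.]]
```

Request:
carry_out:
  motion:
    - {"travel": [-0.537,-0.393,0.101],"delta_rot": [0,0,59.5],"claw": 0}
    - {"travel": [-0.537,-0.393,0.101],"delta_rot": [0,0,59.5],"claw": 0}
    - {"travel": [-0.537,-0.393,0.101],"delta_rot": [0,0,59.5],"claw": 0}
    - {"travel": [-0.537,-0.393,0.101],"delta_rot": [0,0,59.5],"claw": 0}
    - {"travel": [-0.537,-0.393,0.101],"delta_rot": [0,0,59.5],"claw": 0}

```text
clock: 0.6
ee_pos: [349.5, 382.2, 193.4]
tool_rot: [-1.641, -2.679, 0.0]
contact_force: [1.0, 0.3, -0.1]
width: 12.3
finger_force: 0.0
```

```bash
python3 -c "
from h import *
st();go([583.4,37.8,130],100.9)"
```

```text
t 0.6 p [349.5 382.2 193.4] F [ 1.03  0.35 -0.08] w 12.3 q [-1.07  0.27  0.21  1.92 -0.07  0.95 -0.35]
travel [-0.4131, 0.0518, 0.0634] rot [-0.01, 0.0, 16.13] dist 0.421
```

Request:
carry_out:
  motion:
    - {"travel": [-0.4,0.05,0.06],"delta_rot": [0,0,16.1],"claw": 0}
    - {"travel": [-0.4,0.05,0.06],"delta_rot": [0,0,16.1],"claw": 0}
    - {"travel": [-0.4,0.05,0.06],"delta_rot": [0,0,16.1],"claw": 0}
    - {"travel": [-0.4,0.05,0.06],"delta_rot": [0,0,16.1],"claw": 0}
    - {"travel": [-0.4,0.05,0.06],"delta_rot": [0,0,16.1],"claw": 0}

```text
clock: 1.1
ee_pos: [489.7, 178.6, 156.7]
tool_rot: [1.992, 2.429, 0.0]
contact_force: [1.3, 0.9, 0.3]
width: 0.3
finger_force: 0.0
```

```bash
python3 -c "
from h import *
st();go([583.4,37.8,100],100.9)"
```

```text
t 1.1 p [489.7 178.6 156.7] F [1.3  0.89 0.31] w 0.3 q [-0.72  0.34  0.37  1.95 -0.16  0.88 -0.07]
travel [-0.1564, 0.0643, 0.0567] rot [0.0, 0.0, 0.41] dist 0.178
```

Request:
carry_out:
  motion:
    - {"travel": [-0.14,0.055,0.048]}
    - {"travel": [-0.14,0.055,0.048]}
    - {"travel": [-0.14,0.055,0.048]}
    - {"travel": [-0.14,0.055,0.048]}
    - {"travel": [-0.14,0.055,0.048]}

```text
invalid input at $.motion[0]: expected keys travel, delta_rot, claw
```

```bash
python3 -c "
from h import *
st();go([583.4,37.8,84],100.9)"
```

```text
t 1.1 p [489.7 178.6 156.7] F [1.3  0.89 0.31] w 0.3 q [-0.72  0.34  0.37  1.95 -0.16  0.88 -0.07]
travel [-0.1564, 0.0643, 0.0727] rot [0.0, 0.0, 0.41] dist 0.184
```

Request:
carry_out:
  motion:
    - {"travel": [-0.14,0.055,0.048],"delta_rot": [0,0,0],"claw": 0}
    - {"travel": [-0.14,0.055,0.048],"delta_rot": [0,0,0],"claw": 0}
    - {"travel": [-0.14,0.055,0.048],"delta_rot": [0,0,0],"claw": 0}
    - {"travel": [-0.14,0.055,0.048],"delta_rot": [0,0,0],"claw": 0}
    - {"travel": [-0.14,0.055,0.048],"delta_rot": [0,0,0],"claw": 0}

```text
clock: 1.6
ee_pos: [570.3, 51.9, 108.1]
tool_rot: [-1.996, -2.426, 0.003]
contact_force: [-0.5, 0.4, -0.6]
width: 0.1
finger_force: 0.0
```

```bash
python3 -c "
from h import *
st();go([583.4,37.8,84],100.9)"
```

```text
t 1.6 p [570.3  51.9 108.1] F [-0.54  0.35 -0.65] w 0.1 q [-0.44  0.5   0.38  1.86 -0.24  0.83  0.25]
travel [-0.0163, 0.0102, 0.0241] rot [-0.09, 0.05, 0.22] dist 0.031
```

Request:
carry_out:
  motion:
    - {"travel": [-0.016,0.01,0.024],"delta_rot": [0,0,0.2],"claw": 0}
    - {"travel": [-0.016,0.01,0.028],"delta_rot": [0,0,0.2],"claw": 0}
    - {"travel": [-0.016,0.01,0.028],"delta_rot": [0,0,0.2],"claw": 0}

```text
clock: 1.9
ee_pos: [582.4, 41.4, 80.6]
tool_rot: [-1.994, -2.426, 0.001]
contact_force: [0.3, 0.8, 0.4]
width: 0.0
finger_force: 0.0
```

```bash
python3 -c "
from h import *
st();go([583.4,37.8,76],100.9)"
```

```text
t 1.9 p [582.4  41.4  80.6] F [0.35 0.76 0.35] w 0.0 q [-0.4   0.56  0.36  1.84 -0.27  0.79  0.29]
travel [-0.0037, 0.0003, 0.0046] rot [-0.08, -0.02, 0.26] dist 0.006
```

Request:
carry_out:
  motion:
    - {"travel": [-0.003,0,0.002],"delta_rot": [0,0,0],"claw": 0}
    - {"travel": [-0.003,0,0.004],"delta_rot": [0,0,0],"claw": 0}
    - {"travel": [-0.003,0,0.004],"delta_rot": [0,0,0],"claw": 0}

```text
clock: 2.2
ee_pos: [583.7, 37.6, 77.3]
tool_rot: [1.996, 2.426, 0.001]
contact_force: [-0.1, 0.4, -0.5]
width: -0.1
finger_force: 0.0
```

Request:
carry_out:
  motion:
    - {"travel": [0,0,0.001],"delta_rot": [0,0,0],"claw": 0}
    - {"travel": [0,0,0.001],"delta_rot": [0,0,0],"claw": 0}

```text
clock: 2.4
ee_pos: [583.8, 37.4, 76.1]
tool_rot: [1.996, 2.426, 0.0]
contact_force: [-1.6, 0.7, 0.7]
width: -0.1
finger_force: 0.5
```

Request:
carry_out:
  motion:
    - {"travel": [0,0,0.001],"delta_rot": [0,0,0],"claw": 0}
    - {"travel": [0,0,0.001],"delta_rot": [0,0,0],"claw": 0}

```text
clock: 2.6
ee_pos: [583.8, 38.2, 75.3]
tool_rot: [-1.995, -2.426, -0.001]
contact_force: [-3.3, 5.2, 7.9]
width: 0.2
finger_force: 4.3
```

Request:
carry_out:
  motion:
    - {"travel": [0.002,0,0.0],"delta_rot": [0,0,0],"claw": 0}
    - {"travel": [0.002,0,0.0005],"delta_rot": [0,0,0],"claw": 0}

```text
clock: 2.8
ee_pos: [583.5, 39.7, 74.7]
tool_rot: [-1.996, -2.426, -0.001]
contact_force: [-2.9, 5.3, 8.5]
width: -0.0
finger_force: 4.6
```

Request:
carry_out:
  motion:
    - {"travel": [0.001,0,0.001],"delta_rot": [0,0,0],"claw": 0}
    - {"travel": [0.001,0,0.001],"delta_rot": [0,0,0],"claw": 0}

```text
clock: 3.0
ee_pos: [583.3, 41.0, 73.7]
tool_rot: [-1.995, -2.426, -0.001]
contact_force: [-2.2, 4.2, 7.6]
width: -0.0
finger_force: 4.1
```

Request:
carry_out:
  motion:
    - {"travel": [0.0015,0,0.0015],"delta_rot": [0,0,0],"claw": 0}
    - {"travel": [0.003,0,0.003],"delta_rot": [0,0,0],"claw": 0}
    - {"travel": [0.0045,0,0.0045],"delta_rot": [0,0,0],"claw": 0}

```text
clock: 3.3
ee_pos: [582.4, 46.0, 69.3]
tool_rot: [-1.995, -2.426, -0.002]
contact_force: [-4.4, 9.0, 9.8]
width: -0.2
finger_force: 5.5
```

Request:
carry_out:
  motion:
    - {"travel": [0.0015,0,0.0018],"delta_rot": [0,0,0],"claw": 0}
    - {"travel": [0.0025,0,0.0035],"delta_rot": [0,0,0],"claw": 0}
    - {"travel": [0.0035,0,0.005],"delta_rot": [0,0,0],"claw": 0}

```text
clock: 3.6
ee_pos: [581.6, 50.3, 64.3]
tool_rot: [-1.993, -2.426, -0.003]
contact_force: [-5.2, 13.0, 11.4]
width: -0.3
finger_force: 7.5
```

Request:
carry_out:
  motion:
    - {"travel": [0.0012,0,0.0015],"delta_rot": [0,0,0],"claw": 0}
    - {"travel": [0.0022,0,0.003],"delta_rot": [0,0,0],"claw": 0}
    - {"travel": [0.0022,0,0.003],"delta_rot": [0,0,0],"claw": 0}

```text
clock: 3.9
ee_pos: [581.0, 52.7, 61.1]
tool_rot: [-1.993, -2.426, -0.002]
contact_force: [-4.1, 11.7, 8.9]
width: -0.1
finger_force: 7.1
```

```bash
python3 -c "
from h import *
st()
a=cv2.resize(eyes.camera('top')[150:215,270:370],(600,390),interpolation=2);b=cv2.resize(eyes.camera('scene')[180:255,265:360],(494,390),interpolation=2)
cv2.imwrite('pics/p1.png',cv2.resize(np.hstack([a,b]),(800,285)))"
```

```text
t 3.9 p [581.   52.7  61.1] F [-4.14 11.66  8.89] w -0.1 q [-0.41  0.58  0.35  1.85 -0.28  0.76  0.29]
```

View pics/p1.png

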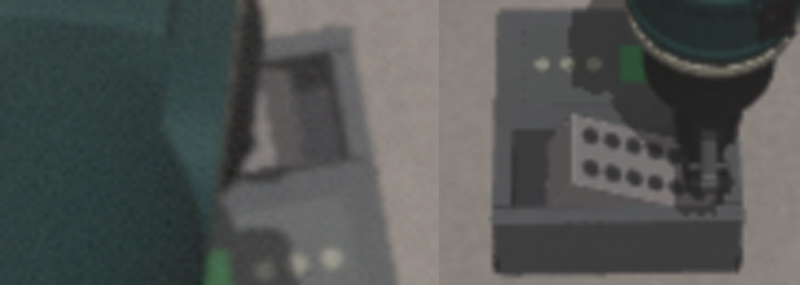

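The block is clearly rocking over: in the scene crop its left (-y) end is up at (575,120). A little further.

Request:
carry_out:
  motion:
    - {"travel": [0,0,0.002],"delta_rot": [0,0,0],"claw": 0}
    - {"travel": [0.0,0,0.0035],"delta_rot": [0,0,0],"claw": 0}
    - {"travel": [0,0,0.0035],"delta_rot": [0,0,0],"claw": 0}

```text
clock: 4.3
ee_pos: [581.1, 53.5, 59.4]
tool_rot: [-1.992, -2.426, -0.005]
contact_force: [-18.9, 17.4, 42.9]
width: -0.1
finger_force: 23.9
```

Request:
carry_out:
  motion:
    - {"travel": [0,0,-0.003],"delta_rot": [0,0,0],"claw": 0}
    - {"travel": [0,0,-0.003],"delta_rot": [0,0,0],"claw": 0}

```text
clock: 4.5
ee_pos: [581.1, 52.6, 61.2]
tool_rot: [-1.993, -2.426, -0.003]
contact_force: [-6.4, 14.8, 10.2]
width: 0.3
finger_force: 7.8
```

Request:
carry_out:
  motion:
    - {"travel": [0.001,0,-0.003],"delta_rot": [0,0,0],"claw": 0}
    - {"travel": [0.001,0,-0.008],"delta_rot": [0,0,0],"claw": 0}
    - {"travel": [0.001,0,-0.02],"delta_rot": [0,0,0],"claw": 0}
    - {"travel": [0.001,0,-0.06],"delta_rot": [0,0,0],"claw": 0}
    - {"travel": [0.0,0,-0.1],"delta_rot": [0,0,0],"claw": 100}

```text
clock: 5.0
ee_pos: [580.8, 49.5, 161.9]
tool_rot: [-1.997, -2.425, 0.002]
contact_force: [0.9, 0.7, 0.4]
width: 13.5
finger_force: 0.0
```

Request:
carry_out:
  motion:
    - {"travel": [0,0,-0.04],"delta_rot": [0,0,0],"claw": 100}
    - {"travel": [0,0,-0.04],"delta_rot": [0,0,0],"claw": 100}

```text
clock: 5.2
ee_pos: [583.6, 49.5, 206.5]
tool_rot: [1.994, 2.421, 0.01]
contact_force: [0.4, 1.2, -0.0]
width: 43.3
finger_force: 0.0
```

```bash
python3 -c "
from h import *
st()
T=eyes.camera('top');S=eyes.camera('scene');cv2.imwrite('pics/t2.png',T);cv2.imwrite('pics/s2.png',S)
a=cv2.resize(T[150:215,270:370],(600,390),interpolation=2);b=cv2.resize(S[180:255,265:360],(494,390),interpolation=2)
cv2.imwrite('pics/p2.png',cv2.resize(np.hstack([a,b]),(800,285)))"
```

```text
t 5.2 p [583.6  49.5 206.5] F [ 0.38  1.24 -0.03] w 43.3 q [-0.47  0.39  0.43  1.76 -0.19  1.02  0.21]
```

View pics/p2.png

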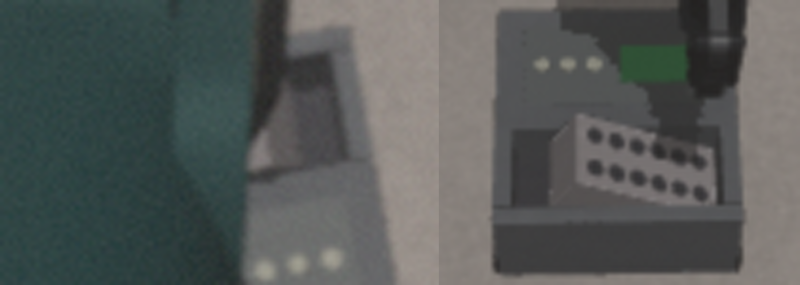

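The block stays tipped: raised top edge from (579,113) to (577,183) in the crop, its low end in the right of the well.

```bash
python3 -c "
from h import *
W=cast('scene',[[301.8,209.7],[301.3,228.2]],96);print(W.round(1))
c=np.array([590.6,.5]);y=np.array([-.189,.982]);x=np.array([.982,.189])
for w in W: print('rel x',(w[:2]-c)@x,'y',(w[:2]-c)@y)
# predicted edge from geometry: pivot at y=+6
import math
a=math.radians(28);print('pred',6-56*math.cos(a)+40*math.sin(a),36+56*math.sin(a)+40*math.cos(a))
st()"
```

```text
[[572.3 -24.3  96. ]
 [621.7 -15.7  96. ]]
rel x -22.627375088411902 y -20.87962405958969
rel x 27.50959677087119 y -21.813115695246577
pred -24.666202688664278 97.60831123036697
t 5.3 p [581.6  49.9 201.9] F [-0.34 -0.36  0.12] w 58.1 q [-0.47  0.4   0.42  1.76 -0.19  1.02  0.22]
```

```bash
python3 -c "
from h import *
go([595.5,-16.9,105],100.9)"
```

```text
travel [-0.0682, 0.0006, 0.0969] rot [0.12, -0.0, 0.16] dist 0.118
```

Request:
carry_out:
  motion:
    - {"travel": [-0.04,0.0005,0.01],"delta_rot": [0,0,0],"claw": 100}
    - {"travel": [-0.068,0.0005,0.05],"delta_rot": [0,0,0],"claw": 100}
    - {"travel": [-0.068,0.0005,0.097],"delta_rot": [0,0,0],"claw": 100}
    - {"travel": [-0.068,0.0005,0.097],"delta_rot": [0,0,0],"claw": 100}
    - {"travel": [-0.068,0.0005,0.097],"delta_rot": [0,0,0],"claw": 100}

```text
clock: 5.8
ee_pos: [594.4, -16.4, 103.6]
tool_rot: [-1.995, -2.425, 0.003]
contact_force: [0.5, 0.3, 1.3]
width: 85.3
finger_force: 0.0
```

```bash
python3 -c "
from h import *
st();go([595.5,-16.9,75],100.9)"
```

```text
t 5.8 p [594.4 -16.4 103.6] F [0.51 0.33 1.29] w 85.3 q [-0.33  0.54  0.4   1.8  -0.27  0.85  0.39]
travel [-0.0007, 0.001, 0.0286] rot [-0.12, 0.0, 0.2] dist 0.029
```

Request:
carry_out:
  motion:
    - {"travel": [-0.001,0.001,0.02],"delta_rot": [0,0,0],"claw": 100}
    - {"travel": [-0.001,0.001,0.028],"delta_rot": [0,0,0],"claw": 70}
    - {"travel": [-0.001,0.001,0.028],"delta_rot": [0,0,0],"claw": 65}
    - {"travel": [-0.001,0.001,0.028],"delta_rot": [0,0,0],"claw": 65}
  grip_force: 30

```text
clock: 6.2
ee_pos: [596.6, -17.1, 76.9]
tool_rot: [1.995, 2.425, 0.001]
contact_force: [-0.2, -0.1, 0.1]
width: 55.2
finger_force: 0.0
```

Request:
carry_out:
  motion:
    - {"travel": [0,0,0.0],"delta_rot": [0,0,0],"claw": 40}
    - {"travel": [0,0,0],"delta_rot": [0,0,0],"claw": 40}
    - {"travel": [0,0,0],"delta_rot": [0,0,0],"claw": 40}
  grip_force: 30

```text
clock: 6.5
ee_pos: [596.7, -17.3, 76.7]
tool_rot: [1.996, 2.425, 0.002]
contact_force: [-1.5, -0.7, 7.2]
width: 49.1
finger_force: 37.0
```

Request:
carry_out:
  motion:
    - {"travel": [0,0,0.0],"delta_rot": [0,0,0],"claw": 30}
    - {"travel": [0,0,0],"delta_rot": [0,0,0],"claw": 30}
    - {"travel": [0,0,-0.005],"delta_rot": [0,0,0],"claw": 30}
    - {"travel": [0,0,-0.01],"delta_rot": [0,0,0],"claw": 30}
    - {"travel": [0,0,-0.015],"delta_rot": [0,0,0],"claw": 30}
  grip_force: 90

```text
clock: 7.0
ee_pos: [595.9, -17.5, 91.0]
tool_rot: [-1.997, -2.426, 0.0]
contact_force: [-0.1, 0.2, -4.4]
width: 47.9
finger_force: 93.2
```

Request:
carry_out:
  motion:
    - {"travel": [0,0,-0.005],"delta_rot": [0,0,0],"claw": 30}
    - {"travel": [0,0,-0.015],"delta_rot": [0,0,0],"claw": 30}
    - {"travel": [0,0,-0.025],"delta_rot": [0,0,0],"claw": 30}
    - {"travel": [0,0,-0.035],"delta_rot": [0,0,0],"claw": 30}
    - {"travel": [0,0,-0.035],"delta_rot": [0,0,0],"claw": 30}

```text
clock: 7.5
ee_pos: [596.8, -17.4, 127.3]
tool_rot: [1.995, 2.424, 0.003]
contact_force: [1.4, 0.2, -5.7]
width: 47.4
finger_force: 93.4
```

Request:
carry_out:
  motion:
    - {"travel": [0,0,-0.02],"delta_rot": [0,0,0],"claw": 30}
    - {"travel": [0,0,-0.04],"delta_rot": [0,0,0],"claw": 30}
    - {"travel": [0,0,-0.06],"delta_rot": [0,0,0],"claw": 30}
    - {"travel": [0,0,-0.06],"delta_rot": [0,0,0],"claw": 30}

```text
clock: 7.9
ee_pos: [597.1, -17.4, 187.7]
tool_rot: [1.995, 2.424, 0.004]
contact_force: [0.1, -0.5, -4.5]
width: 47.3
finger_force: 94.6
```

```bash
python3 -c "
from h import *
st()
S=eyes.camera('scene');cv2.imwrite('pics/s3.png',S)
cv2.imwrite('pics/p3.png',cv2.resize(S[150:270,250:390],(700,600),interpolation=2))
go([470,-305,165],106.5)"
```

```text
t 7.9 p [597.1 -17.4 187.7] F [ 0.05 -0.47 -4.55] w 47.3 q [-0.36  0.44  0.44  1.74 -0.22  1.    0.35]
travel [-0.258, -0.1794, 0.0208] rot [0.1, 0.01, -5.41] dist 0.315
```

View pics/p3.png

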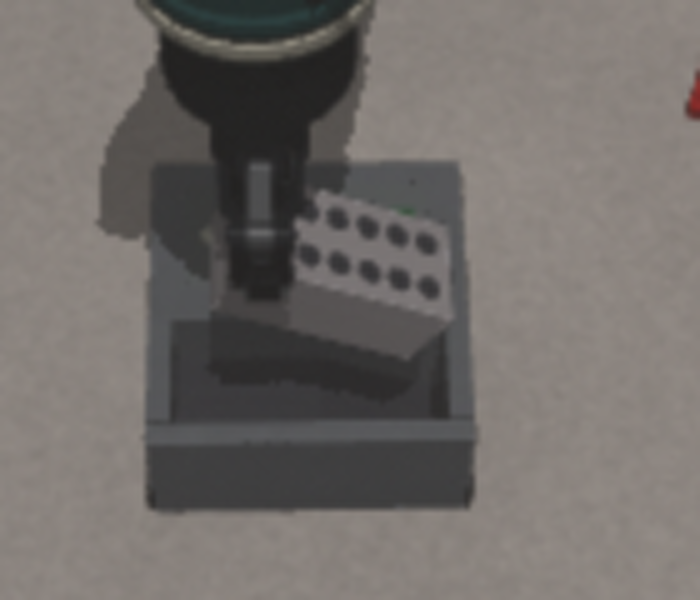

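The block hangs from the gripper by its left end, tilted, with its right end low: top edge from (293,275) to (453,320) in the crop. I'll measure the tilt in its side-face plane.

```bash
python3 -c "
from h import *
i=eyes.camera_info('scene');Rm=cv2.Rodrigues(i['rvec'])[0];c=-Rm.T@i['tvec'];K=np.linalg.inv(i['camera_matrix'])
s=state();T=R.from_rotvec(s['tool_rot']).as_matrix();n=T[:,1];yh=T[:,0];P=s['ee_pos']+25*n
if n[0]<0: print('flip')
for p in [(293,275),(453,320),(415,360),(213,308)]:
    u=np.array([250+p[0]/5-.4,150+p[1]/5-.4,1]);d=Rm.T@(K@u);X=c+d*((P-c)@n/(d@n));print(p,'along',((X-s['ee_pos'])@yh).round(1),'z',X[2].round(1))
"
```

```text
(293, 275) along 13.3 z 199.4
(453, 320) along 83.3 z 160.8
(415, 360) along 68.1 z 125.6
(213, 308) along -21.6 z 172.9
```

```bash
python3 -c "
from h import *
go([460.5,-342.2,120],106.5,28)"
```

```text
travel [-0.2927, -0.196, 0.0657] rot [1.42, 27.99, -5.28] dist 0.358
```

Request:
carry_out:
  motion:
    - {"travel": [-0.025,-0.015,0],"delta_rot": [0.2,4,-0.75],"claw": 30}
    - {"travel": [-0.06,-0.04,0.0],"delta_rot": [0.4,8,-1.5],"claw": 30}
    - {"travel": [-0.1,-0.068,0.0],"delta_rot": [0.6,12,-2.3],"claw": 30}
    - {"travel": [-0.14,-0.095,0.005],"delta_rot": [0.8,16,-3],"claw": 30}
    - {"travel": [-0.18,-0.12,0.015],"delta_rot": [1,20,-3.8],"claw": 30}

```text
clock: 8.45
ee_pos: [511.8, -218.7, 170.0]
tool_rot: [-1.732, -2.256, -0.303]
contact_force: [1.2, -0.2, -4.0]
width: 47.7
finger_force: 94.6
```

```bash
python3 -c "
from h import *
st();go([460.5,-342.2,120],106.5,28)"
```

```text
t 8.45 p [ 511.8 -218.7  170. ] F [ 1.21 -0.24 -3.99] w 47.7 q [ 0.19  0.53  0.4   1.69 -0.45  1.27  1.04]
travel [-0.1169, -0.0813, 0.0106] rot [0.41, 7.83, -1.47] dist 0.143
```

Request:
carry_out:
  motion:
    - {"travel": [-0.04,-0.028,0.003],"delta_rot": [0.2,4,-0.7],"claw": 30}
    - {"travel": [-0.08,-0.056,0.007],"delta_rot": [0.4,7.8,-1.5],"claw": 30}
    - {"travel": [-0.11,-0.076,0.01],"delta_rot": [0.4,7.8,-1.5],"claw": 30}
    - {"travel": [-0.115,-0.08,0.01],"delta_rot": [0.4,7.8,-1.5],"claw": 30}
    - {"travel": [-0.115,-0.08,0.01],"delta_rot": [0.4,7.8,-1.5],"claw": 30}

```text
clock: 8.95
ee_pos: [461.1, -339.7, 120.3]
tool_rot: [-1.632, -2.178, -0.401]
contact_force: [-0.2, 0.3, -4.2]
width: 47.4
finger_force: 94.7
```

```bash
python3 -c "
from h import *
st();go([460.5,-342.2,40],106.5,28)
S=eyes.camera('scene');T=eyes.camera('top');cv2.imwrite('pics/s4.png',S)
cv2.imwrite('pics/p4.png',np.hstack([cv2.resize(S[110:220,160:270],(400,400),interpolation=2),cv2.resize(T[190:300,390:500],(400,400),interpolation=2)]))"
```

```text
t 8.95 p [ 461.1 -339.7  120.3] F [-0.25  0.29 -4.17] w 47.4 q [ 0.45  0.72  0.4   1.54 -0.48  1.41  1.3 ]
travel [-0.0395, -0.001, 0.0699] rot [-0.11, 0.11, -0.21] dist 0.08
```

View pics/p4.png

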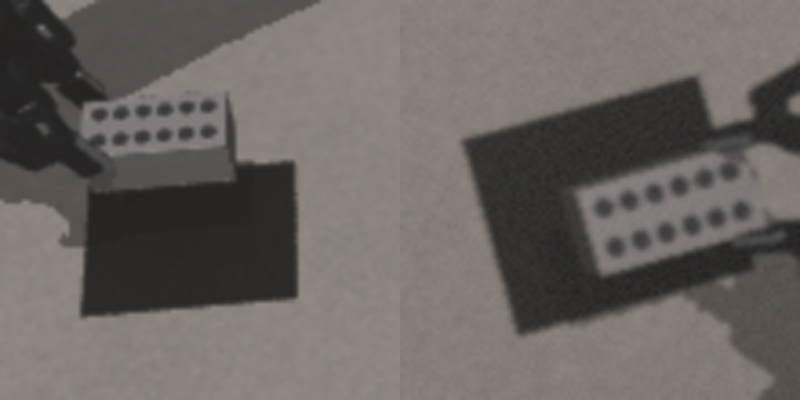

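The scene crop shows the block level above the mat; in the top crop it lies over the mat's right part, offset by parallax. Lowering.

Request:
carry_out:
  motion:
    - {"travel": [-0.012,0,0.02],"delta_rot": [0,0,0],"claw": 30}
    - {"travel": [-0.022,0,0.04],"delta_rot": [0,0,0],"claw": 30}
    - {"travel": [-0.032,0,0.058],"delta_rot": [0,0,0],"claw": 30}
    - {"travel": [-0.0395,0,0.07],"delta_rot": [0,0,0],"claw": 30}
    - {"travel": [-0.0395,0,0.07],"delta_rot": [0,0,0],"claw": 30}

```text
clock: 9.55
ee_pos: [462.7, -340.1, 40.3]
tool_rot: [-1.628, -2.181, -0.402]
contact_force: [-1.1, -0.1, -5.5]
width: 48.0
finger_force: 94.5
```

Request:
carry_out:
  motion:
    - {"travel": [-0.0028,0,0.0053],"delta_rot": [0,0,0],"claw": 30}
    - {"travel": [-0.0052,0,0.0097],"delta_rot": [0,0,0],"claw": 30}
    - {"travel": [-0.0052,0,0.0097],"delta_rot": [0,0,0],"claw": 30}

```text
clock: 9.85
ee_pos: [462.9, -341.1, 30.7]
tool_rot: [-1.63, -2.182, -0.402]
contact_force: [0.0, -0.0, -4.6]
width: 47.7
finger_force: 94.7
```

Request:
carry_out:
  motion:
    - {"travel": [-0.0005,0,0.0009],"delta_rot": [0,0,0],"claw": 30}
    - {"travel": [-0.001,0,0.0018],"delta_rot": [0,0,0],"claw": 30}

```text
clock: 10.05
ee_pos: [463.1, -341.4, 29.1]
tool_rot: [-1.63, -2.183, -0.402]
contact_force: [0.8, -0.3, -4.9]
width: 47.9
finger_force: 94.7
```

Request:
carry_out:
  motion:
    - {"travel": [-0.0005,0,0.0009],"delta_rot": [0,0,0],"claw": 30}
    - {"travel": [-0.001,0,0.0018],"delta_rot": [0,0,0],"claw": 30}

```text
clock: 10.25
ee_pos: [463.0, -341.4, 27.2]
tool_rot: [-1.63, -2.182, -0.402]
contact_force: [-3.3, 1.1, 15.8]
width: 47.7
finger_force: 96.7
```

Request:
carry_out:
  motion:
    - {"travel": [-0.0005,0,0.0009],"delta_rot": [0,0,0],"claw": 30}
    - {"travel": [-0.0005,0,0.0009],"delta_rot": [0,0,0],"claw": 30}

```text
clock: 10.45
ee_pos: [463.0, -341.4, 27.2]
tool_rot: [-1.629, -2.182, -0.403]
contact_force: [-4.3, 1.1, 16.6]
width: 47.8
finger_force: 96.6
```

Request:
carry_out:
  motion:
    - {"travel": [-0.0005,0,0.0009],"delta_rot": [0,0,0],"claw": 30}
    - {"travel": [-0.0005,0,0.0009],"delta_rot": [0,0,0],"claw": 30}

```text
clock: 10.65
ee_pos: [463.1, -341.4, 27.1]
tool_rot: [-1.629, -2.182, -0.404]
contact_force: [-6.9, 3.9, 30.3]
width: 47.5
finger_force: 97.9
```

Request:
carry_out:
  motion:
    - {"travel": [0.0006,0,-0.0011],"delta_rot": [0,0,0],"claw": 30}
    - {"travel": [0.0006,0,-0.0011],"delta_rot": [0,0,0],"claw": 62}
    - {"travel": [0.0006,0,-0.0011],"delta_rot": [0,0,0],"claw": 75}
    - {"travel": [0.0006,0,-0.0011],"delta_rot": [0,0,0],"claw": 100}
    - {"travel": [0.0006,0,-0.0011],"delta_rot": [0,0,0],"claw": 100}
  grip_force: 40

```text
clock: 11.15
ee_pos: [462.9, -341.3, 25.8]
tool_rot: [-1.63, -2.182, -0.402]
contact_force: [0.3, -0.5, 0.2]
width: 84.9
finger_force: 0.0
```

Request:
carry_out:
  motion:
    - {"travel": [0,0,-0.01],"delta_rot": [0,0,0],"claw": 100}
    - {"travel": [0,0,-0.04],"delta_rot": [0,0,0],"claw": 100}
    - {"travel": [0,0,-0.09],"delta_rot": [0,0,0],"claw": 100}
    - {"travel": [0,0,-0.14],"delta_rot": [0,0,0],"claw": 100}
    - {"travel": [0,0,-0.14],"delta_rot": [0,0,0],"claw": 100}

```text
clock: 11.65
ee_pos: [482.9, -408.6, 156.1]
tool_rot: [-1.637, -2.189, -0.4]
contact_force: [0.1, -1.3, 0.2]
width: 85.4
finger_force: 0.0
```

```bash
python3 -c "
from h import *
st()
S=eyes.camera('scene');T=eyes.camera('top');cv2.imwrite('pics/s5.png',S);cv2.imwrite('pics/t5.png',T)
K=np.ones((5,5),np.uint8)
for n,I,roi in (('top',T,(412,216,484,278)),('scene',S,(186,157,240,193))):
    g=cv2.cvtColor(I,cv2.COLOR_BGR2GRAY);x0,y0,x1,y1=roi;print(g[y0:y1:8,x0:x1:6])
    m=cv2.morphologyEx(((g>105)*255).astype(np.uint8),cv2.MORPH_CLOSE,K);print(n,rect(n,m,roi,42))
"
```

```text
t 11.65 p [ 482.9 -408.6  156.1] F [ 0.11 -1.28  0.18] w 85.4 q [ 0.52  0.79  0.42  1.34 -0.47  1.54  1.3 ]
[[124 125 126 124 126 125 111  54  49  48  58 126]
 [130 115  64  46  49  46  47  48  48  46  46 123]
 [ 49  48  51  45  48  44  47  60 108 119  70  95]
 [ 48  48  47  85 121 117  72  63  97 121 121  46]
 [ 95  50  47  72 111 125 124 121 106  88 106  51]
 [125  47  49  54 109 116 121 110  52  42  39  45]
 [120  58  49  48  44  43  49  45  46  46  43  48]
 [125 116  46  45  43  49  47  61 110 123 124 124]]
top (450.6, -308.4, 48.4, 97.3, 17.24)
[[132 127 104  75  57  46  54  44  43]
 [ 42 118 104 117 119 122 124  56  43]
 [ 41 119 120 122 120 107  92  61  44]
 [ 43  80  84  84  82  80  63  50  44]
 [ 43  43  43  43  43  43  44  44  43]]
scene (448.0, -314.5, 63.4, 108.8, 16.51)
```

```bash
python3 -c "
from h import *
go([451.8,-306.4,110],106.9)"
```

```text
travel [0.0721, -0.0008, 0.0842] rot [0.07, -27.71, -0.42] dist 0.111
```

Request:
carry_out:
  motion:
    - {"travel": [0.02,0,0.02],"delta_rot": [0,-7,0],"claw": 100}
    - {"travel": [0.04,0,0.045],"delta_rot": [0,-14,-0.2],"claw": 100}
    - {"travel": [0.06,-0.001,0.068],"delta_rot": [0,-21,-0.3],"claw": 100}
    - {"travel": [0.072,-0.001,0.084],"delta_rot": [0,-27.7,-0.4],"claw": 100}
    - {"travel": [0.072,-0.001,0.084],"delta_rot": [0,-27.7,-0.4],"claw": 100}

```text
clock: 12.25
ee_pos: [450.1, -299.0, 107.2]
tool_rot: [-1.861, -2.527, -0.002]
contact_force: [0.7, -0.7, 0.6]
width: 85.5
finger_force: 0.0
```

```bash
python3 -c "
from h import *
st();go([451.8,-306.4,13],106.9)"
```

```text
t 12.25 p [ 450.1 -299.   107.2] F [ 0.7  -0.72  0.59] w 85.5 q [ 0.12  0.47  0.51  1.94 -0.31  0.81  1.11]
travel [-0.0079, -0.0005, 0.0942] rot [-0.06, -0.19, 0.38] dist 0.094
```

Request:
carry_out:
  motion:
    - {"travel": [-0.006,0,0.03],"delta_rot": [0,0,0.4],"claw": 100}
    - {"travel": [-0.006,0,0.05],"delta_rot": [0,0,0.4],"claw": 100}
    - {"travel": [-0.006,0,0.05],"delta_rot": [0,0,0.4],"claw": 100}

```text
clock: 12.55
ee_pos: [451.6, -310.0, 56.6]
tool_rot: [-1.875, -2.512, -0.001]
contact_force: [0.2, -0.0, 0.5]
width: 85.1
finger_force: 0.0
```

```bash
python3 -c "
from h import *
st();go([451.8,-306.4,13],106.9)"
```

```text
t 12.55 p [ 451.6 -310.    56.6] F [ 0.17 -0.    0.53] w 85.1 q [ 0.17  0.56  0.47  1.94 -0.38  0.73  1.16]
travel [0.0031, 0.0014, 0.0436] rot [-0.19, -0.32, -0.39] dist 0.044
```

Request:
carry_out:
  motion:
    - {"travel": [0.003,0.001,0.02],"delta_rot": [0,0,-0.4],"claw": 100}
    - {"travel": [0.003,0.001,0.04],"delta_rot": [0,0,-0.4],"claw": 100}
    - {"travel": [0.003,0.001,0.0435],"delta_rot": [0,0,-0.4],"claw": 70}
    - {"travel": [0.003,0.001,0.0435],"delta_rot": [0,0,-0.4],"claw": 40}
    - {"travel": [0.003,0.001,0.0435],"delta_rot": [0,0,-0.4],"claw": 40}
  grip_force: 40

```text
clock: 13.05
ee_pos: [453.5, -308.4, 16.7]
tool_rot: [-1.871, -2.523, -0.002]
contact_force: [-0.7, -0.8, -3.6]
width: 49.1
finger_force: 42.1
```

Request:
carry_out:
  motion:
    - {"travel": [0,0,0],"delta_rot": [0,0,0],"claw": 30}
    - {"travel": [0,0,0],"delta_rot": [0,0,0],"claw": 30}
    - {"travel": [0,0,0],"delta_rot": [0,0,0],"claw": 30}
  grip_force: 70

```text
clock: 13.35
ee_pos: [453.6, -308.4, 16.8]
tool_rot: [-1.871, -2.523, -0.003]
contact_force: [-2.5, 0.1, 8.7]
width: 49.0
finger_force: 72.6
```

```bash
python3 -c "
from h import *
st();print(R.from_rotvec(state()['tool_rot']).as_matrix().round(3))"
```

```text
t 13.35 p [ 453.6 -308.4   16.8] F [-2.49  0.13  8.66] w 49.0 q [ 0.2   0.63  0.43  1.95 -0.42  0.65  1.2 ]
[[-0.291  0.957  0.001]
 [ 0.957  0.291  0.001]
 [ 0.001  0.001 -1.   ]]
```

Request:
carry_out:
  motion:
    - {"travel": [0,0,-0.01],"delta_rot": [0,0,0],"claw": 30}
    - {"travel": [0,0,-0.03],"delta_rot": [0,0,0],"claw": 30}
    - {"travel": [0,0,-0.06],"delta_rot": [0,0,0],"claw": 30}
    - {"travel": [0,0,-0.1],"delta_rot": [0,0,0],"claw": 30}
    - {"travel": [0,0,-0.14],"delta_rot": [0,0,0],"claw": 30}
  grip_force: 90

```text
clock: 13.85
ee_pos: [452.7, -308.0, 157.6]
tool_rot: [-1.87, -2.522, -0.002]
contact_force: [1.2, -0.1, -5.4]
width: 48.5
finger_force: 95.1
```

```bash
python3 -c "
from h import *
st();go([504,280,160],96.5)"
```

```text
t 13.85 p [ 452.7 -308.   157.6] F [ 1.23 -0.08 -5.35] w 48.5 q [ 0.1   0.41  0.56  1.89 -0.27  0.92  1.08]
travel [0.5478, 0.2198, -0.0011] rot [-0.02, -0.14, 10.38] dist 0.59
```

Request:
carry_out:
  motion:
    - {"travel": [0.02,0.008,0],"delta_rot": [0,0,0.4],"claw": 30}
    - {"travel": [0.055,0.022,0],"delta_rot": [0,0,1],"claw": 30}
    - {"travel": [0.095,0.038,0],"delta_rot": [0,0,1.8],"claw": 30}
    - {"travel": [0.135,0.054,0],"delta_rot": [0,0,2.6],"claw": 30}
    - {"travel": [0.175,0.07,0],"delta_rot": [0,0,3.4],"claw": 30}

```text
clock: 14.35
ee_pos: [469.1, -118.8, 156.8]
tool_rot: [-1.945, -2.465, -0.003]
contact_force: [0.4, 0.6, -4.5]
width: 48.1
finger_force: 95.3
```

Request:
carry_out:
  motion:
    - {"travel": [0.041,0.013,0],"delta_rot": [0,0,0.8],"claw": 30}
    - {"travel": [0.081,0.026,0],"delta_rot": [0,0,1.6],"claw": 30}
    - {"travel": [0.121,0.039,0],"delta_rot": [0,0,2.4],"claw": 30}
    - {"travel": [0.161,0.052,0],"delta_rot": [0,0,3.2],"claw": 30}
    - {"travel": [0.2,0.065,0],"delta_rot": [0,0,4],"claw": 30}

```text
clock: 14.85
ee_pos: [485.6, 91.0, 157.3]
tool_rot: [-2.03, -2.396, -0.003]
contact_force: [1.0, -1.4, -4.2]
width: 48.2
finger_force: 95.3
```

```bash
python3 -c "
from h import *
st();go([504,280,150],96.5)"
```

```text
t 14.85 p [485.6  91.  157.3] F [ 0.99 -1.42 -4.22] w 48.2 q [-0.63  0.3   0.45  2.02 -0.17  0.86  0.08]
travel [0.1834, 0.0492, 0.0078] rot [0.03, -0.14, 2.96] dist 0.19
```

Request:
carry_out:
  motion:
    - {"travel": [0.045,0.012,0],"delta_rot": [0,0,0.8],"claw": 30}
    - {"travel": [0.09,0.024,0],"delta_rot": [0,0,1.6],"claw": 30}
    - {"travel": [0.13,0.035,0],"delta_rot": [0,0,2.4],"claw": 30}
    - {"travel": [0.165,0.045,0.004],"delta_rot": [0,0,3],"claw": 30}
    - {"travel": [0.174,0.049,0.008],"delta_rot": [0,0,3],"claw": 30}

```text
clock: 15.35
ee_pos: [504.7, 273.4, 149.2]
tool_rot: [-2.085, -2.347, -0.004]
contact_force: [0.1, -0.5, -4.1]
width: 48.4
finger_force: 95.2
```

```bash
python3 -c "
from h import *
st();go([504.3,281,90],96.3)
for n,fs,roi in (('top',['top0','t5'],(160,188,236,245)),('scene',['scene0','s2','s3','s5'],(390,202,462,248))):
    A=np.mean([cv2.imread(f'pics/{f}.png').astype(float) for f in fs],0); x0,y0,x1,y1=roi
    d=cv2.GaussianBlur(A,(5,5),0); d=(d[...,0]-d[...,2])[y0:y1,x0:x1]
    u=cv2.normalize(np.clip(d,-15,0),None,0,255,cv2.NORM_MINMAX).astype(np.uint8)
    th,b=cv2.threshold(u,0,255,cv2.THRESH_OTSU); b=cv2.morphologyEx(cv2.medianBlur(b,5),cv2.MORPH_CLOSE,np.ones((9,9)))
    m=np.zeros((400,640),np.uint8); m[y0:y1,x0:x1]=b
    print(n,th,'area',(b>0).mean().round(2),'z20',rect(n,m,(0,0,640,400),20))
"
```

```text
t 15.35 p [504.7 273.4 149.2] F [ 0.12 -0.45 -4.14] w 48.4 q [-0.85  0.44  0.38  1.83 -0.21  0.91 -0.26]
travel [0.0074, 0.0004, 0.0592] rot [0.02, -0.19, 0.45] dist 0.06
top 109.0 area 0.65 z20 (496.6, 279.4, 105.3, 155.0, 8.66)
scene 133.0 area 0.53 z20 (504.9, 281.1, 104.6, 142.2, 4.41)
```

Request:
carry_out:
  motion:
    - {"travel": [0.005,0,0.03],"delta_rot": [0,0,0.4],"claw": 30}
    - {"travel": [0.006,0,0.06],"delta_rot": [0,0,0.4],"claw": 30}
    - {"travel": [0.006,0,0.086],"delta_rot": [0,0,0.4],"claw": 30}
    - {"travel": [0.006,0,0.086],"delta_rot": [0,0,0.4],"claw": 30}

```text
clock: 15.75
ee_pos: [503.1, 273.7, 60.5]
tool_rot: [-2.099, -2.334, 0.006]
contact_force: [0.5, -0.9, -5.4]
width: 48.4
finger_force: 95.0
```

```bash
python3 -c "
from h import *
st();go([504.3,281,63],96.3)
S=eyes.camera('scene');T=eyes.camera('top');cv2.imwrite('pics/s6.png',S);cv2.imwrite('pics/t6.png',T)
f=lambda I:cv2.LUT(I,np.clip((np.arange(256)-30)*2.2,0,255).astype(np.uint8))
cv2.imwrite('pics/p5.png',np.vstack([cv2.resize(f(S[190:250,380:480]),(800,480),interpolation=2)[:400],np.pad(cv2.resize(f(T[180:255,145:245]),(267,200),interpolation=2),((0,0),(0,533),(0,0)))]))"
```

```text
t 15.75 p [503.1 273.7  60.5] F [ 0.53 -0.94 -5.42] w 48.4 q [-0.81  0.57  0.34  1.88 -0.27  0.75 -0.22]
travel [0.0072, 0.0019, -0.0025] rot [-0.25, 0.03, -0.21] dist 0.008
```

View pics/p5.png

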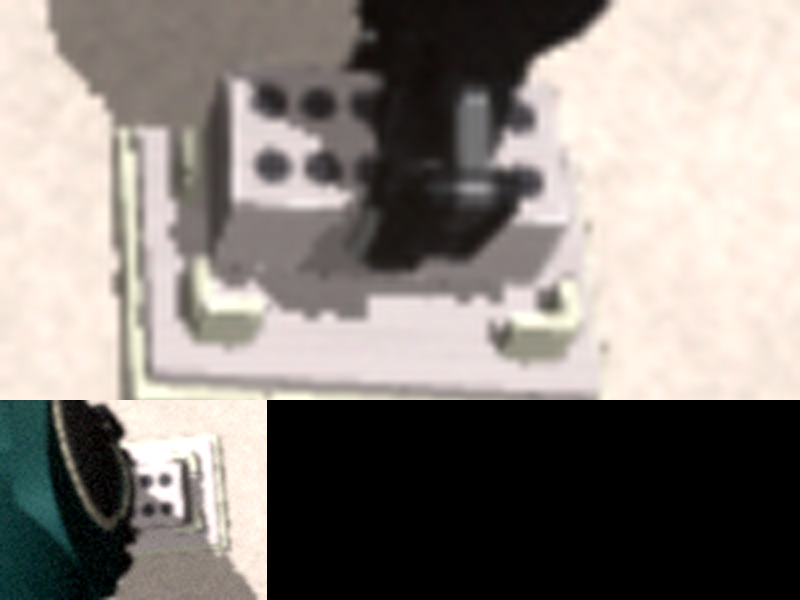

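The scene crop shows the block hovering over the plate: top front corners (240,203) and (567,220), top back-left corner (228,75). The two near guides have inner corners at about (211,293) and (560,313). The arm covers much of the top view.

```bash
python3 -c "
from h import *
f=lambda P,z:cast('scene',np.array(P,float)/8+[380,190]-.44,z)[:,:2]
B=f([[240,203],[567,220],[228,75]],85.7);b=f([[220,268],[537,288]],45.7);G=f([[211,293],[560,313]],42)
print('btop',B.round(1).tolist(),'bbot',b.round(1).tolist(),'guide',G.round(1).tolist())
ang=lambda p,q:np.degrees(np.arctan2(-(q-p)[0],(q-p)[1]))
for k in (B,b,G): print(np.linalg.norm(k[1]-k[0]).round(1),ang(k[0],k[1]).round(1),((k[0]+k[1])/2).round(1))
s=state();T=R.from_rotvec(s['tool_rot']).as_matrix();print('tcp',s['ee_pos'].round(1),'heading',ang(np.zeros(3),T[:,0]).round(2))
"
```

```text
btop [[533.6, 230.9], [521.7, 327.3], [488.6, 224.5]] bbot [[533.1, 232.4], [522.4, 329.0]] guide [[540.3, 230.8], [527.8, 337.1]]
97.2 7.0 [527.7 279.1]
97.2 6.3 [527.8 280.7]
107.0 6.7 [534.1 284. ]
tcp [505.1 274.7  63.7] heading 6.07
```

Request:
carry_out:
  motion:
    - {"travel": [0.0025,0.0015,0],"delta_rot": [0,0,0],"claw": 30}
    - {"travel": [0.0025,0.0015,0],"delta_rot": [0,0,0],"claw": 30}
    - {"travel": [0.0025,0.0015,0],"delta_rot": [0,0,0],"claw": 30}
    - {"travel": [0.0025,0.0015,0],"delta_rot": [0,0,0],"claw": 30}

```text
clock: 16.25
ee_pos: [506.2, 277.9, 63.3]
tool_rot: [-2.099, -2.335, -0.003]
contact_force: [-0.4, -0.7, -4.6]
width: 48.4
finger_force: 95.1
```

```bash
cat > m.py <<'E'
from h import *
def shift(name):
    A=cv2.imread("pics/s6.png");S=eyes.camera("scene");cv2.imwrite(f"pics/{name}.png",S)
    k=8; x0,y0,x1,y1=405,197,426,224
    t=cv2.resize(A[y0:y1,x0:x1],None,fx=k,fy=k,interpolation=2); w=cv2.resize(S[y0-6:y1+6,x0-6:x1+6],None,fx=k,fy=k,interpolation=2)
    c=cv2.matchTemplate(w,t,cv2.TM_CCOEFF_NORMED); _,v,_,l=cv2.minMaxLoc(c); d=np.array(l)/k-6
    return d,v,S
s0=state(); d,v,S=shift("s7"); s=state()
print("px shift",d.round(2),"score",round(v,3),"tcp",s0["ee_pos"].round(1),s["ee_pos"].round(1))
z=85.7; print("world shift at const z",(cast("scene",[[415+d[0],208+d[1]]],z)-cast("scene",[[415,208]],z)).round(2))
E
python3 m.py
```

```text
px shift [1.88 0.75] score 0.973 tcp [506.2 277.9  63.3] [506.1 277.8  63.1]
world shift at const z [[ 1.31  4.58 -0.  ]]
```

Request:
carry_out:
  motion:
    - {"travel": [-0.0008,-0.0003,0.006],"delta_rot": [0,0,0],"claw": 30}
    - {"travel": [-0.0008,-0.0003,0.013],"delta_rot": [0,0,0],"claw": 30}
    - {"travel": [-0.0008,-0.0003,0.018],"delta_rot": [0,0,0],"claw": 30}
    - {"travel": [-0.0008,-0.0003,0.018],"delta_rot": [0,0,0],"claw": 30}

```text
clock: 16.7
ee_pos: [505.3, 276.6, 43.7]
tool_rot: [-2.099, -2.335, 0.0]
contact_force: [-0.9, -0.1, -4.8]
width: 48.1
finger_force: 95.2
```

Request:
carry_out:
  motion:
    - {"travel": [0,0,0.003],"delta_rot": [0,0,0],"claw": 30}
    - {"travel": [0,0,0.006],"delta_rot": [0,0,0],"claw": 30}
    - {"travel": [0,0,0.006],"delta_rot": [0,0,0],"claw": 30}

```text
clock: 17.0
ee_pos: [505.7, 276.9, 38.4]
tool_rot: [-2.099, -2.335, -0.001]
contact_force: [0.2, 0.3, -4.6]
width: 48.3
finger_force: 95.2
```

Request:
carry_out:
  motion:
    - {"travel": [0,0,0.001],"delta_rot": [0,0,0],"claw": 30}
    - {"travel": [0,0,0.002],"delta_rot": [0,0,0],"claw": 30}
    - {"travel": [0,0,0.002],"delta_rot": [0,0,0],"claw": 30}

```text
clock: 17.3
ee_pos: [505.8, 276.9, 36.7]
tool_rot: [-2.099, -2.335, -0.002]
contact_force: [-0.6, -0.4, -4.0]
width: 48.2
finger_force: 95.2
```

Request:
carry_out:
  motion:
    - {"travel": [0,0,0.001],"delta_rot": [0,0,0],"claw": 30}
    - {"travel": [0,0,0.001],"delta_rot": [0,0,0],"claw": 30}

```text
clock: 17.5
ee_pos: [505.8, 277.0, 35.7]
tool_rot: [-2.099, -2.335, -0.002]
contact_force: [-0.0, -0.2, -4.4]
width: 48.5
finger_force: 95.2
```

Request:
carry_out:
  motion:
    - {"travel": [0,0,0.0005],"delta_rot": [0,0,0],"claw": 30}
    - {"travel": [0,0,0.0005],"delta_rot": [0,0,0],"claw": 30}

```text
clock: 17.7
ee_pos: [505.8, 276.9, 35.2]
tool_rot: [-2.099, -2.335, -0.002]
contact_force: [0.3, 0.5, -4.6]
width: 48.7
finger_force: 95.2
```

Request:
carry_out:
  motion:
    - {"travel": [0,0,0.0005],"delta_rot": [0,0,0],"claw": 30}
    - {"travel": [0,0,0.001],"delta_rot": [0,0,0],"claw": 30}

```text
clock: 17.9
ee_pos: [505.9, 277.0, 34.9]
tool_rot: [-2.099, -2.335, -0.002]
contact_force: [-8.7, -3.3, 19.7]
width: 48.4
finger_force: 98.4
```

Request:
carry_out:
  motion:
    - {"travel": [0,0,0.0005],"delta_rot": [0,0,0],"claw": 30}
    - {"travel": [0,0,0.0005],"delta_rot": [0,0,0],"claw": 30}

```text
clock: 18.1
ee_pos: [505.9, 277.0, 34.9]
tool_rot: [-2.099, -2.335, -0.003]
contact_force: [-9.6, -4.5, 20.4]
width: 48.0
finger_force: 98.6
```

Request:
carry_out:
  motion:
    - {"travel": [0,0,-0.0008],"delta_rot": [0,0,0],"claw": 30}
    - {"travel": [0,0,-0.0008],"delta_rot": [0,0,0],"claw": 62}
    - {"travel": [0,0,-0.0008],"delta_rot": [0,0,0],"claw": 75}
    - {"travel": [0,0,-0.0008],"delta_rot": [0,0,0],"claw": 100}
    - {"travel": [0,0,-0.0008],"delta_rot": [0,0,0],"claw": 100}
  grip_force: 40

```text
clock: 18.6
ee_pos: [505.9, 277.0, 34.5]
tool_rot: [-2.099, -2.335, -0.002]
contact_force: [0.3, -0.5, 0.8]
width: 85.6
finger_force: 0.0
```

Request:
carry_out:
  motion:
    - {"travel": [0,0,-0.01],"delta_rot": [0,0,0],"claw": 100}
    - {"travel": [0,0,-0.04],"delta_rot": [0,0,0],"claw": 100}
    - {"travel": [0,0,-0.08],"delta_rot": [0,0,0],"claw": 100}
    - {"travel": [0,0,-0.12],"delta_rot": [0,0,0],"claw": 100}
    - {"travel": [0,0,-0.16],"delta_rot": [0,0,0],"claw": 100}

```text
clock: 19.1
ee_pos: [505.7, 276.4, 196.9]
tool_rot: [-2.099, -2.335, -0.003]
contact_force: [-0.6, 0.3, 0.4]
width: 85.3
finger_force: 0.0
```

Request:
carry_out:
  motion:
    - {"travel": [-0.04,0,0],"delta_rot": [0,0,0],"claw": 100}
    - {"travel": [-0.08,-0.01,0],"delta_rot": [0,0,0],"claw": 100}
    - {"travel": [-0.12,-0.02,0],"delta_rot": [0,0,0],"claw": 100}
    - {"travel": [-0.16,-0.03,0],"delta_rot": [0,0,0],"claw": 100}
    - {"travel": [-0.16,-0.03,0],"delta_rot": [0,0,0],"claw": 100}

```text
clock: 19.6
ee_pos: [492.6, 109.1, 195.2]
tool_rot: [-2.107, -2.329, -0.002]
contact_force: [-0.2, 0.4, 0.4]
width: 85.4
finger_force: 0.0
```

```bash
python3 -c "
from h import *
st()
S=eyes.camera('scene');T=eyes.camera('top');cv2.imwrite('pics/s8.png',S);cv2.imwrite('pics/t8.png',T)
K=np.ones((5,5),np.uint8)
f=lambda P:[cast(n,p,60) for n,p in P]
for n,I,c in (('top',T,(504,281,60)),('scene',S,(504,281,60))):
    i=eyes.camera_info(n);u=cv2.projectPoints(np.array([c],float),i['rvec'],i['tvec'],i['camera_matrix'],None)[0].ravel().astype(int)
    h=cv2.cvtColor(I,cv2.COLOR_BGR2GRAY);p=h[u[1]-16:u[1]+17:2,u[0]-36:u[0]+37:3];print(n,u);print('\n'.join(' '.join('%3d'%v for v in r_) for r_ in p))
"
```

```text
t 19.6 p [492.6 109.1 195.2] F [-0.16  0.41  0.41] w 85.4 q [-0.69  0.26  0.48  1.96 -0.15  0.95 -0.04]
top [189 215]
138 136 140 142 146 151 150 151 147 149  99  62  64  62  64  63  44  65  66  66  65  67  70  63  66
139 139 143 145 147 147 147 147 148 152  97  60  62  65  63  67  46  63  65  66  65  63  66  66  67
139 142 141 139 148 146 143 136 143 147  85  64  62  66  64  64  44  66  67  66  66  68  65  70  66
143 144 144 137 143 139 138 113 120 149  76  68  62  65  65  61  43  66  71  70  68  68  67  69  68
138 142 143 141 145 112 139 138 143 141  66  63  63  64  61  60  46  69  70  69  69  71  69  71  73
141 140 144 142 146 125 145 134 147 117  62  61  66  66  61  61  39  69  73  70  72  75  71  72  75
142 142 143 142 138 128 125  73 129  67  63  62  64  62  64  61  45  69  75  75  71  75  77  76  75
141 143 144 140 144 144 121  68 128  71  61  61  65  62  62  58  41  69  75  79  76  76  76  77  77
140 139 144 140 148 148 142 117 148 120  62  64  67  62  65  61  40  71  75  71  72  75  75  74  71
143 139 143 140 148 147 147 148 148 127  62  64  62  62  65  57  40  66  73  77  7
[... 1733 characters left out ...]

136 101 121 126  84  67 118  62 116  63 117  64 120  66 120  72 122  79 122 127 132 135 137 137 135
134  94 122 125  85  64 125 109 125  85 126  75 124  71 122  66 109  64  97 121 128 133 137 136 137
132  90 107 124  88  62 130 122 123 124 126 128 127 126 128 123 128 120 127 122 127 133 134 135 137
132  86 108 126 115  68  86  85  87  89  91  94  88  91  96 117 129 129 122 125 126 133 133 135 136
132  78 100 122 110  90  85  85  86  86  87  86  87  87  88  88  88  87  86 100 125 131 136 135 133
136  86  98 121  97 137 123  90  86  86  85  85  86  86  86  87  87  87  86  75 131 135 138 132 134
134  87  95 122  85  97  98 102  90  90  88  87  87  86  86  87  86  94 137 119 134 135 135 134 132
```

The scene pixels show the block seated on the plate, holes up. It made contact at exactly plate height and came away cleanly, so I'm handing in.

```bash
python3 -c "
from workcell import r
print(r.hand_in())"
```

```text
the job is handed in; nothing more can be done
None
```

The block was rocked out of the heater, laid flat and released on the mat, then regrasped by its middle and set holes up on the white cold plate inside its four guides; I handed the job in at about 20 s, and no verdict was shown. While tipping, my press peaked at about 43 N vertical instead of 1 to 3 N, well below the 120 N wrist limit but above the 40 N limit if fingertip contact counts towards it.

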